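# Make up a spindle kit and a bowl kit for the lathe

## Robot

A 6-joint arm with a two-finger parallel gripper is mounted at the origin on the work surface; the furniture and walls round the work are solid. World frame = base frame: x ahead of the robot, y to its left, z up, the work surface at z = 0. Lengths are in m, angles in rad, forces in N, time in s.
With the tool pointing down it reaches from about 0.375 to 0.925 m from the base axis. Payload 5.7 kg.
Tool frame: the origin (TCP) lies at the very end of the fingers, on their centre line; the grasp point (between the pads) lies 19 mm behind it; z points along the fingers, y is the line along which they close (so a half turn about z gives the same grasp; the last joint's range is limited). The gripper opens to 85 mm and grips with 20 to 120 N. Pads are 22 mm wide; open, the fingers measure 114 mm over their backs; the gripper's body (76 mm by 85 mm) begins 54 mm behind the grasp point. The pads swing forward as they close: fully open they stand 13 mm farther back than shut.
Start: joints at [-1.257, 0.359, 1.51, -0, 1.272, -0.115], TCP at [0.249, -0.546, 0.231] pointing down, gripper open.
Joint ranges: [-2.97, 2.97], [-1.01, 2.36], [0.21, 2.38], [-0.96, 4.11], [0.2, 2.71], [-2.98, 2.98]. Speed limits (rad/s): [2.39, 2.39, 3.14, 3.14, 3.14, 3.14].

## Interface

Orientations are given as a 3x3 rotation matrix whose columns are the frame's x, y, z axes.
In Python, from station import * gives the robot as it stands. The module is installed in compiled form; this text tells all that it offers.
- The arm moves only by the shell command python3 -m handwheel 'ROWS'. ROWS is JSON, a list of rows, each a list of 3 entries, a list of its own where there are three numbers: the shift along the world's x, y, z in mm, then the turn, a rotation vector about the world's x, y, z in rad, then the opening, from 0 (shut) to 1 (fully open). A call has 1 to 10 rows; each row shifts and turns the commanded pose from where the row before left it; what a row does not reach is not made up. A row lasts 1/8 s, in which the tool goes at most 62.5 mm and 10.7 degrees, less where a joint would pass 70% of its speed; a pose out of reach is approached as far as the arm can. A call is refused whole if a number of a shift passes 62.5 or a number of a turn 0.188, either way. A call with a gripper value outside its range is refused whole. The fingers move at their own pace and stop on an object; the grip force is fixed at half the most. Time passes only in rows, so rows that do not move let the fingers close. It gives the time, the measured TCP pose, the force, the opening and the grip force at its end, in the units of the state.
- sense(): the state, without advancing time (a new reading comes with each control period).
- capture(name): name is "side" or "top" or "wrist"; returns the picture (480x640x3 uint8, red, green, blue); there is no depth.
- camera_params(name): a dict with "vertical_fov" (degrees; the focal length in pixels is half the picture's height over the tangent of half this angle, whatever the lens; pixels are square), "cx", "cy" (the principal point, pixels), "k1" (the pictures are not rectified: a ray, as slopes to the right and down, at radius r is drawn at 1 + k1 r^2 times it, then the intrinsics apply), "cam_to_world" (4x4, takes a point from camera to world coordinates); the wrist camera has in their place "tool_from_camera" (4x4, takes a point from camera to tool coordinates, whose origin is the TCP and whose axes are the flange's). Camera axes: x right, y down, z forward; pixel columns grow to the right and rows downward; lengths in m; the calibration is good to about 2 mm. A picture is of the moment at which its call begins: read the wrist's pose just before it. camera_params takes no time and is no camera call.
- hand_in(): hands the job in; it is judged then, once.
The state is a dict: "time": time; "q": joint angles; "qd": joint speeds; "tau": joint torques, N m; "ee_pos": TCP position; "ee_rot": TCP orientation; "wrist_force": force on the tool from outside, world axes, zero at the start; "moment": the same for the moment, N m; "width": opening from 0.0 (shut) to 1.0 (fully open); "finger_force": force on a finger pad.
Only numpy, scipy, OpenCV 4.12 (cv2) and the standard library are available. Lean on these libraries where they do the work, as an engineer would, in place of code of your own. Each camera call takes 0.05 s, during which the arm holds its last target. There are 200 camera calls.

## Task

Make up two wood-turning kits from the stock on the bench. The spindle kit goes in the long tray: lay the thin square stick flat along the long bay and stand the steel lathe centre upright on its flange in the short bay. The bowl kit goes in the square tray: lay the squat wood block flat inside the tray, then set the round steel faceplate, boss up, centred on top of the block; leave the flat offcut and the pencil where they lie.

Things in the scene. Friction and masses are not known exactly. Their poses are not given: they have to be found in the camera images.
- stick_mid (a point): the thin square stick of pale wood, 20 x 130 x 20 mm, loose, lying on the bench; this point is its centre, 10 mm above its underside; its y axis runs along its length. Weighs about 35 g
- centre_mid (a point): the grey steel lathe centre, 88 mm high, loose, standing upright on its round flange on the bench: the flange is 42 mm in diameter and 26 mm high, the shank above it is about 23 mm in diameter and 62 mm long; this point is on its axis half-way up (44 mm above its underside); z points up the axis. Weighs about 0.32 kg
- block_mid (a point): the squat, almost square block of pale wood, loose, 65 mm along its x axis, 70 mm along its y axis, 40 mm high; this point is its centre, 20 mm above its underside. Weighs about 0.12 kg
- plate_mid (a point): the grey steel faceplate, loose, lying boss up: a round disc 82 mm in diameter and 13 mm thick with a round boss 42 mm in diameter standing 13 mm above the disc (26 mm high in all); grip it by the boss; this point is on its axis 13 mm above its underside, level with the top of the disc; z points up. Weighs about 0.38 kg
- stick_bay (a point): the long bay of the long tray. The long tray is a fixed pale plywood tray with a cork floor, 82 x 225 mm outside, divided into a long and a short bay; its floor lies 5 mm above the bench, its walls and divider are 5 mm thick and their tops 14 mm above the bench (9 mm above the floor). This bay is 72 mm (x) by 147.5 mm (y) inside; the point is the centre of its floor; y runs along the tray towards the short bay
- centre_bay (a point): the short bay of the long tray, 72 mm (x) by 62.5 mm (y) inside; the point is the centre of its floor, 110 mm along the tray's +y from the centre of the long bay; same axes as the long bay
- square_bay (a point): the square tray, fixed, undivided, the same make as the long tray: 124 x 124 mm outside, 114 x 114 mm inside, floor 5 mm above the bench, wall tops 14 mm above the bench; the point is the centre of its floor; axes along its sides
- flat_offcut_mid (a point): a flat wood offcut, 45 x 90 x 22 mm (x, y, z), loose, lying among the stock; belongs to no kit and stays where it is; the point is its centre
- pencil_mid (a point): a yellow pencil, 8 mm thick and 175 mm long along its y axis, loose, lying on the bench near the trays; stays where it is; the point is its centre

How it is judged:
At the end, for the whole second after the job is handed in: Stick flat on the long bay's floor, along it; lathe centre upright (0.08 rad) on the short bay's floor; block flat on the square tray's floor (28 mm of its middle); faceplate flat, boss up, on the block, axes within 12 mm; all released, at rest (x of stick_mid in the frame of stick_bay between -0.028 and 0.028 m and y of stick_mid in the frame of stick_bay between -0.014 and 0.014 m and z of stick_mid in the frame of stick_bay between 0.006 and 0.014 m and angle between the y axis of stick_mid and the y axis of stick_bay, either way round below 0.5 rad and x of centre_mid in the frame of centre_bay between -0.0185 and 0.0185 m and y of centre_mid in the frame of centre_bay between -0.0125 and 0.0125 m and z of centre_mid in the frame of centre_bay between 0.04 and 0.048 m and angle between each of centre_mid, block_mid, plate_mid's own z axis and vertical below 0.08 rad and x of block_mid in the frame of square_bay between -0.028 and 0.028 m and y of block_mid in the frame of square_bay between -0.028 and 0.028 m and z of block_mid in the frame of square_bay between 0.016 and 0.024 m and horizontal distance between plate_mid and block_mid below 0.012 m and z of plate_mid in the frame of block_mid between 0.029 and 0.037 m and linear speed of each of stick, centre, block, plate below 0.01 m/s); the robot touches nothing.
It fails at once if the flat offcut is moved more than 30 mm (distance of flat_offcut_mid from where it was at the start of the episode above 0.03 m).
It fails at once if the pencil is moved more than 30 mm (distance of pencil_mid from where it was at the start of the episode above 0.03 m).
It also fails if it takes over 112 s, if anything falls off the work surface, if the arm or the gripper's body presses on something with over 40 N, if the wrist force passes 120 N, or if a joint passes its speed limit or range.

## Working session

There is one attempt and no reset: what is moved stays moved. The work goes in short steps, Python scripts to look and compute and a shell command to move; the robot and the scene stay as the last step left them, time stands still between calls to the robot, and variables do not carry over. Pictures are saved under pics/ and viewed, at most 14 in all, crops included, and the job is handed in when it is done.

```bash
mkdir -p pics
cat > h.py <<'E'
from station import *
import numpy as np, cv2
def T(name):
    p=camera_params(name)
    if name=="wrist":
        s=sense(); M=np.eye(4); M[:3,:3]=s["ee_rot"]; M[:3,3]=s["ee_pos"]; return p,M@np.array(p["tool_from_camera"])
    return p,np.array(p["cam_to_world"])
def ray(p,u,v):
    f=240/np.tan(np.radians(p["vertical_fov"])/2)
    d=np.array([(u-p["cx"])/f,(v-p["cy"])/f]); x=d.copy()
    for _ in range(30): x=d/(1+p["k1"]*(x@x))
    return np.array([x[0],x[1],1.])
def hit(p,M,u,v,z):
    d=M[:3,:3]@ray(p,u,v); o=M[:3,3]; return o+d*(z-o[2])/d[2]
def proj(p,M,X):
    f=240/np.tan(np.radians(p["vertical_fov"])/2)
    c=np.linalg.inv(M)@np.r_[X,1]; s=c[:2]/c[2]; s=s*(1+p["k1"]*(s@s)); return s*f+[p["cx"],p["cy"]]
def snap(name,fn):
    p,M=T(name); im=capture(name); cv2.imwrite(fn,im[:,:,::-1]); np.savez(fn+".npz",M=M); return im,p,M
def load(name,fn):
    return camera_params(name),np.load(fn+".npz")["M"]
E
python3 - <<'E'
from h import *
for n in ("top","side"):
    im,p,M=snap(n,f"pics/{n}1.png"); print(n,M.round(3).tolist(),{k:v for k,v in p.items() if k!='cam_to_world'})
print(sense()); print(camera_params("wrist"))
E
```

```text
top [[0.007, -0.986, 0.166, 0.377], [-1.0, -0.007, -0.003, -0.005], [0.004, -0.165, -0.986, 1.012], [0.0, 0.0, 0.0, 1.0]] {'vertical_fov': 46.0648204827656, 'cx': 319.5838676377364, 'cy': 246.65553027376646, 'k1': -0.07957201362649906}
side [[-0.999, -0.034, 0.034, 0.49], [-0.046, 0.434, -0.9, 0.923], [0.015, -0.9, -0.435, 0.528], [0.0, 0.0, 0.0, 1.0]] {'vertical_fov': 53.90521039575661, 'cx': 312.28397665388906, 'cy': 240.74292729068588, 'k1': -0.07893973431468991}
{'time': 0.1, 'q': array([-1.25707547e+00,  3.59452945e-01,  1.51136911e+00,  3.27301514e-07,
        1.27253970e+00, -1.15130112e-01]), 'qd': array([ 0.00085837, -0.00058819, -0.00117416, -0.00064078,  0.00084944,
       -0.00132649]), 'tau': array([-9.72552198e-05, -5.28649199e+01, -2.79351121e+01, -2.78302650e-04,
        4.91520346e-03, -3.14229897e-05]), 'ee_pos': array([ 0.24926935, -0.54505141,  0.23050869]), 'ee_rot': array([[ 9.09444241e-01,  4.15825533e-01, -5.45648527e-04],
       [ 4.15825841e-01, -9.09442707e-01,  1.68285575e-03],
       [ 2.03538314e-04, -1.75735822e-03, -9.99998435e-01]]), 'wrist_force': array([0.11763212, 0.47354327, 0.00390345]), 'moment': array([0.01968519, 0.01722469, 0.00444565]), 'finger_force': 0.0, 'width': 1.0040651073538367}
{'vertical_fov': 63.288367224744384, 'cx': 311.0988438980822, 'cy': 246.18246229102584, 'k1': -0.07065565283172506, 'tool_from_camera': array([[ 2.50084479e-04, -9.64749904e-01, -2.63168310e-01,
         6.67921647e-02],
       [ 9.99999959e-01,  2.04570282e-04,  2.00348244e-04,
        -6.96765845e-04],
       [-1.39449534e-04, -2.63168349e-01,  9.64749916e-01,
        -1.43679192e-01],
       [ 0.00000000e+00,  0.00000000e+00,  0.00000000e+00,
         1.00000000e+00]])}
```

View pics/top1.png

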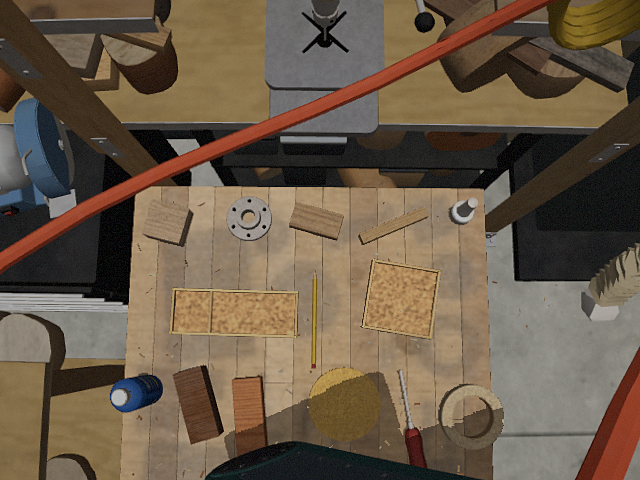

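View pics/side1.png

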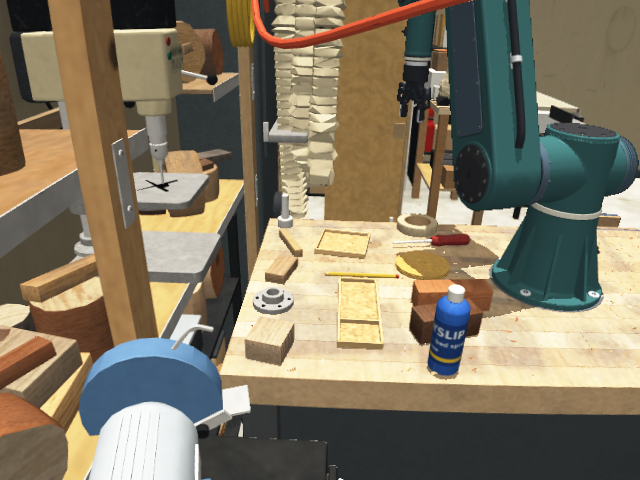

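The top view shows block (167,222), faceplate (249,218), offcut (316,220), stick (393,225), centre (463,210), long tray (235,312) with its short bay on the left, pencil (315,320) and square tray (401,299). I'll enlarge it to read corners.

Run:
```python
import cv2
im=cv2.imread("pics/top1.png")[185:375,130:500]
cv2.imwrite("pics/topz.png",cv2.resize(im,None,fx=2.16,fy=2.16,interpolation=cv2.INTER_CUBIC))
```

```text
(no output)
```

View pics/topz.png

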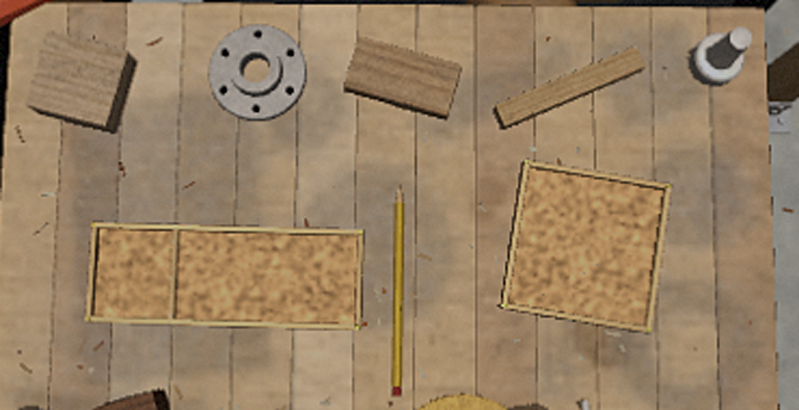

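Run:
```python
from h import *
p,M=load("top","pics/top1.png")
def H(x,y,z): return hit(p,M,130+(x+.5)/2.16-.5,185+(y+.5)/2.16-.5,z)
def show(n,c,z):
    P=np.array([H(*q,z) for q in c]); m=P.mean(0)
    print(n,m.round(4)*1000//.1/10,"sides",[round(1000*np.linalg.norm(P[i]-P[(i+1)%len(P)])) for i in range(len(P))],"dir01",np.degrees(np.arctan2(*(P[1]-P[0])[1::-1])).round(1),"dir12",np.degrees(np.arctan2(*(P[2]-P[1])[1::-1])).round(1) if len(P)>2 else "")
show("block",[(50,31),(128,50),(107,127),(28,106)],.04)
show("plate",[(210,72),(306,72)],.013); show("boss",[(233,70),(282,70)],.026)
show("offcut",[(361,37),(461,64),(446,112),(345,85)],.022)
show("stick",[(494,108),(638,48),(645,64),(503,128)],.02)
show("centretop",[(740,37)],.088);show("flange",[(718,60)],.02)
show("long",[(93,224),(364,231),(359,328),(88,320)],.014)
show("sq",[(526,161),(669,186),(651,331),(502,307)],.014)
show("pencil",[(399,186),(397,396)],.004)
```

```text
block [584.5 264.6  39.9] sides [68, 66, 68, 65] dir01 -103.5 dir12 167.5
plate [596.7 120.3  12.9] sides [81, 81] dir01 -89.6 dir12 
boss [595.4 119.1  25.9] sides [41, 41] dir01 -89.6 dir12 
offcut [593.4  -1.4  21.9] sides [86, 43, 87, 43] dir01 -105.0 dir12 163.1
stick [ 584.4 -140.6   19.9] sides [132, 15, 131, 18] dir01 -66.7 dir12 -158.0Traceback (most recent call last):
  File "<stdin>", line 11, in <module>
  File "<stdin>", line 6, in show
IndexError: index 1 is out of bounds for axis 0 with size 1
```

Run:
```python
from h import *
p,M=load("top","pics/top1.png")
def H(x,y,z): return hit(p,M,130+(x+.5)/2.16-.5,185+(y+.5)/2.16-.5,z)
def show(n,c,z):
    P=np.array([H(*q,z) for q in c]); m=P.mean(0)
    print(n,(m*1000).round(1),"sides",[round(1000*np.linalg.norm(P[i]-P[(i+1)%len(P)])) for i in range(len(P))],[np.degrees(np.arctan2(*(P[(i+1)%len(P)]-P[i])[1::-1])).round(1) for i in range(len(P))])
show("centretop",[(740,37)],.088);show("flange",[(717,60)],.020)
show("long",[(93,224),(364,231),(359,328),(88,320)],.014)
show("div",[(176,228),(173,322)],.014)
show("sq",[(526,161),(669,186),(651,331),(502,307)],.014)
show("pencil",[(399,186),(397,396)],.004)
show("offcut",[(361,37),(461,64),(446,112),(345,85)],.022)
# check in side view
p2,M2=load("side","pics/side1.png")
for n,X in dict(block=(.5845,.2646,.04),boss=(.5954,.1191,.026),stick=(.5844,-.1406,.02)).items(): print(n,proj(p2,M2,X).round(1))
```

```text
centretop [ 611.4 -265.6   88. ] sides [0] [np.float64(0.0)]
flange [ 608.6 -264.4   20. ] sides [0] [np.float64(0.0)]
long [426.5 142.3  14. ] sides [223, 79, 221, 78] [np.float64(-91.0), np.float64(177.8), np.float64(88.9), np.float64(-0.4)]
div [426.7 184.1  14. ] sides [77, 77] [np.float64(-179.8), np.float64(0.2)]
sq [ 453.1 -153.3   14. ] sides [120, 120, 123, 122] [np.float64(-99.6), np.float64(171.5), np.float64(81.1), np.float64(-9.7)]
pencil [416.6   1.5   4. ] sides [172, 172] [np.float64(179.9), np.float64(-0.1)]
offcut [593.5  -1.4  22. ] sides [86, 43, 87, 43] [np.float64(-105.0), np.float64(163.1), np.float64(75.2), np.float64(-17.2)]
block [270.5 328.7]
boss [274.3 290.7]
stick [290.9 238. ]
```

Run:
```python
from h import *
pt,Mt=load("top","pics/top1.png"); ps,Ms=load("side","pics/side1.png")
def az(p,M,u,v): d=M[:3,:3]@ray(p,u,v); return d[:2]/np.linalg.norm(d[:2])
def inter(a,b):
    t=np.linalg.solve(np.c_[a,-b],Ms[:2,3]-Mt[:2,3]); return Mt[:2,3]+a*t[0]
for n,tp,sp in [("L",[(80,100),(150,168),(120,105)],[(135,300),(90,50)]),("R",[(520,205),(600,150)],[(247,150),(245,60)])]:
    for q in tp:
        for r in sp: print(n,q,r,inter(az(pt,Mt,*q),az(ps,Ms,*r)).round(3))
im=cv2.imread("pics/top1.png")
cv2.imwrite("pics/crR.png",cv2.resize(im[120:320,420:640],None,fx=2.7,fy=2.7,interpolation=cv2.INTER_CUBIC))
```

```text
L (80, 100) (135, 300) [0.758 0.383]
L (80, 100) (90, 50) [0.761 0.386]
L (150, 168) (135, 300) [0.76  0.377]
L (150, 168) (90, 50) [0.764 0.381]
L (120, 105) (135, 300) [0.778 0.342]
L (120, 105) (90, 50) [0.782 0.345]
R (520, 205) (247, 150) [ 0.768 -0.588]
R (520, 205) (245, 60) [ 0.762 -0.579]
R (600, 150) (247, 150) [ 0.768 -0.587]
R (600, 150) (245, 60) [ 0.761 -0.577]
```

View pics/crR.png

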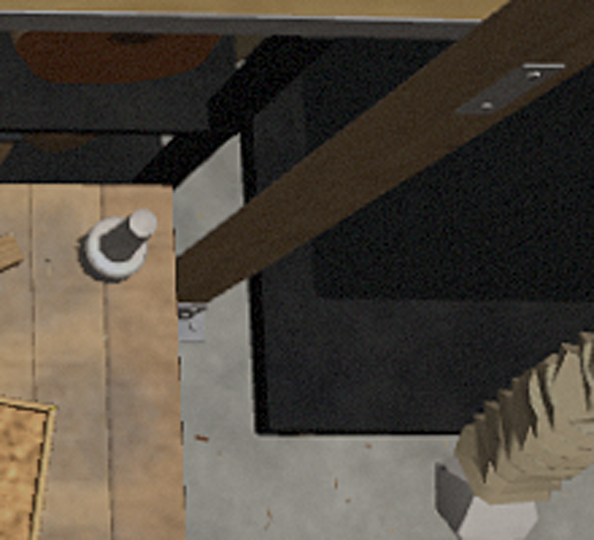

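The crop shows the lathe centre (flange near (115,248)) with the post behind it. The triangulated posts are at (0.76,0.38) and (0.765,-0.58), clear of the work. I'm moving above the stick.

```bash
python3 -m handwheel '[[[37,45,-6],[0,0,0.172],1],[[37,45,-6],[0,0,0.172],1],[[37,45,-6],[0,0,0.172],1],[[37,45,-6],[0,0,0.172],1],[[37,45,-6],[0,0,0.172],1],[[37,45,-6],[0,0,0.172],1],[[37,45,-6],[0,0,0.172],1],[[37,45,-6],[0,0,0.172],1],[[37,45,-6],[0,0,0.172],1],[[0,0,0],[0,0,0],1]]'
python3 - <<'E'
from h import *
im,p,M=snap("wrist","pics/w1.png"); s=sense(); print(s["ee_pos"],np.degrees(np.arctan2(s["ee_rot"][1,1],s["ee_rot"][0,1])))
E
```

```text
time: 1.35
ee_pos: [0.5841, -0.1371, 0.1763]
ee_rot: [[-0.4, 0.916, -0.0], [0.916, 0.4, 0.001], [0.001, 0.0, -1.0]]
wrist_force: [-0.5, -0.6, -0.3]
width: 0.996
finger_force: 0.0
[ 0.58275521 -0.13895962  0.176471  ] 23.414084648605364
```

View pics/w1.png

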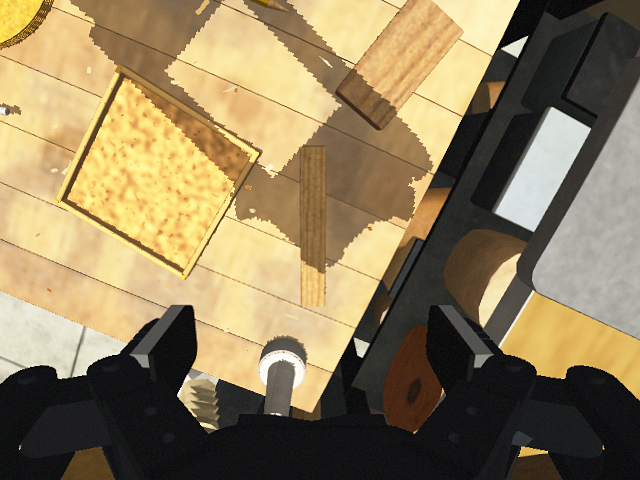

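The wrist view shows the stick at (300–327, 145–305), the square tray corners (120,67), (262,153), (185,279), (57,200), the offcut at (400,65) and the centre's flange at (282,362).

Run:
```python
from h import *
p,M=load("wrist","pics/w1.png")
def show(n,c,z):
    P=np.array([hit(p,M,*q,z) for q in c]); m=P.mean(0)
    print(n,(m*1000).round(1),"sides",[round(1000*np.linalg.norm(P[i]-P[(i+1)%len(P)])) for i in range(len(P))],[np.degrees(np.arctan2(*(P[(i+1)%len(P)]-P[i])[1::-1])).round(1) for i in range(len(P))])
show("stick",[(300,145),(325,146),(327,305),(301,305)],.02)
show("sq",[(120,67),(262,153),(185,279),(57,200)],.014)
show("flange",[(259,366),(305,366)],.026)
```

```text
stick [ 586.2 -137.    20. ] sides [19, 129, 22, 129] [np.float64(21.4), np.float64(-65.1), np.float64(-156.4), np.float64(113.6)]
sq [ 455.3 -150.    14. ] sides [123, 123, 122, 119] [np.float64(-7.9), np.float64(-100.0), np.float64(169.9), np.float64(80.7)]
flange [ 609.3 -256.6   26. ] sides [40, 40] [np.float64(23.9), np.float64(-156.1)]
```

```bash
python3 -m handwheel '[[[1,1,-50],[0,0,0.01],0.7],[[1,1,-50],[0,0,0],0.7],[[1,0,-40],[0,0,0],0.7],[[0,0,-20],[0,0,0],0.7],[[0,0,-13],[0,0,0],0.7],[[0,0,0],[0,0,0],0.7],[[0,0,0],[0,0,0],0],[[0,0,0],[0,0,0],0],[[0,0,0],[0,0,0],0],[[0,0,0],[0,0,0],0]]'
python3 -m handwheel '[[[0,0,0],[0,0,0],0],[[0,0,0],[0,0,0],0],[[0,0,0],[0,0,0],0]]'
```

```text
time: 2.65
ee_pos: [0.5864, -0.139, 0.0056]
ee_rot: [[-0.404, 0.915, 0.002], [0.915, 0.404, -0.001], [-0.002, 0.001, -1.0]]
wrist_force: [-0.3, -0.5, 6.4]
width: 0.216
finger_force: 59.6
time: 3.02
ee_pos: [0.5864, -0.139, 0.0056]
ee_rot: [[-0.404, 0.915, 0.002], [0.915, 0.404, -0.001], [-0.002, 0.001, -1.0]]
wrist_force: [-0.1, -0.3, 5.7]
width: 0.215
finger_force: 59.7
```

```bash
python3 -m handwheel '[[[0,0,20],[0,0,0],0],[[0,0,50],[0,0,0],0],[[0,0,50],[0,0,0],0],[[-27,41,0],[0,0,-0.0725],0],[[-27,41,0],[0,0,-0.0725],0],[[-27,41,0],[0,0,-0.0725],0],[[-27,41,0],[0,0,-0.0725],0],[[-27,41,0],[0,0,-0.0725],0],[[-25,41,0],[0,0,-0.0725],0],[[0,0,0],[0,0,0],0]]'
python3 -m handwheel '[[[0,0,0],[0,0,0],0],[[0,0,0],[0,0,0],0]]'
python3 - <<'E'
from h import *
im,p,M=snap("wrist","pics/w2.png")
E
```

```text
time: 4.28
ee_pos: [0.4227, 0.1094, 0.1244]
ee_rot: [[0.015, 1.0, -0.002], [1.0, -0.015, 0.0], [0.0, -0.002, -1.0]]
wrist_force: [0.2, 0.7, -0.3]
width: 0.212
finger_force: 58.8
time: 4.53
ee_pos: [0.4266, 0.1066, 0.1245]
ee_rot: [[0.02, 1.0, 0.001], [1.0, -0.02, -0.0], [-0.0, 0.001, -1.0]]
wrist_force: [0.3, 0.3, -0.6]
width: 0.215
finger_force: 58.8
```

View pics/w2.png

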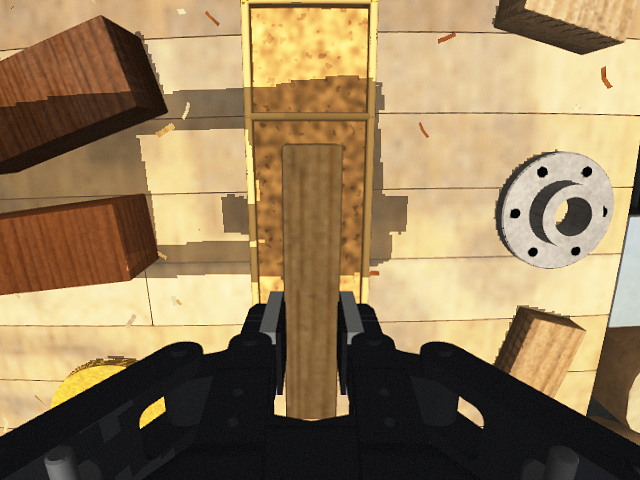

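The stick is held straight between the pads, with its far end at (312,146). The divider is at v≈117, the bay walls at u≈252 and 369, and the faceplate boss at (570,213).

Run:
```python
from h import *
p,M=load("wrist","pics/w2.png")
h=lambda u,v,z:(hit(p,M,u,v,z)*1000).round(1)
print("stick end",h(283,145,.139),h(342,147,.139)); print("stick near",h(286,417,.139),h(335,418,.139))
print("div",h(252,117,.014),h(368,117,.014)); print("far wall rim outer",h(243,0,.014),h(376,0,.014)); print("walls",h(255,290,.014),h(367,290,.014))
print("boss",h(553,213,.026),h(592,213,.026),"disc",h(500,212,.013),h(614,212,.013),h(562,151,.013),h(553,268,.013))
```

```text
stick end [418.9 172.6 139. ] [438.  171.6 139. ]
stick near [416.   68.5 139. ] [435.5  67.6 139. ]
div [391.3 189.   14. ] [463.9 187.6  14. ]
far wall rim outer [389.2 256.7  14. ] [468.1 255.1  14. ]
walls [386.8  73.5  14. ] [465.2  72.   14. ]
boss [584.1 127.   26. ] [611.4 126.7  26. ] disc [554.7 125.7  13. ] [637.9 124.8  13. ] [593.3 166.   13. ] [598.3  84.8  13. ]
```

```bash
python3 -m handwheel '[[[0,3,-50],[0,0,0],0],[[0,0,-40],[0,0,0],0],[[0,0,-15],[0,0,0],0],[[0,0,-6],[0,0,0],0],[[0,0,-2],[0,0,0],0],[[0,0,0],[0,0,0],0],[[0,0,0],[0,0,0],0]]'
```

```text
time: 5.45
ee_pos: [0.4261, 0.1104, 0.0119]
ee_rot: [[0.019, 1.0, 0.001], [1.0, -0.019, 0.0], [0.0, 0.001, -1.0]]
wrist_force: [1.1, 0.3, -0.6]
width: 0.215
finger_force: 58.8
```

```bash
python3 -m handwheel '[[[0,0,-1.5],[0,0,0],0],[[0,0,0],[0,0,0],0],[[0,0,0],[0,0,0],0.42],[[0,0,0],[0,0,0],0.42],[[0,0,0],[0,0,0],0.42],[[0,0,20],[0,0,0],0.42],[[0,0,50],[0,0,0],0.42],[[0,0,50],[0,0,0],0.6]]'
python3 -m handwheel '[[[35,35,30],[0,0,-0.05],1],[[40,40,10],[0,0,-0.05],1],[[40,40,0],[0,0,-0.05],1],[[40,40,0],[0,0,-0.058],1],[[3,1,0],[0,0,0],1],[[0,0,0],[0,0,0],1],[[0,0,0],[0,0,0],1]]'
python3 - <<'E'
from h import *
im,p,M=snap("wrist","pics/w3.png")
E
```

```text
time: 6.45
ee_pos: [0.4248, 0.1103, 0.1307]
ee_rot: [[0.019, 1.0, -0.002], [1.0, -0.019, -0.0], [-0.0, -0.002, -1.0]]
wrist_force: [0.9, 0.6, -0.3]
width: 0.594
finger_force: 0.0
time: 7.32
ee_pos: [0.582, 0.2652, 0.1694]
ee_rot: [[0.225, 0.974, -0.002], [0.974, -0.225, -0.001], [-0.001, -0.002, -1.0]]
wrist_force: [-0.3, -0.8, 0.8]
width: 1.0
finger_force: 0.0
```

View pics/w3.png

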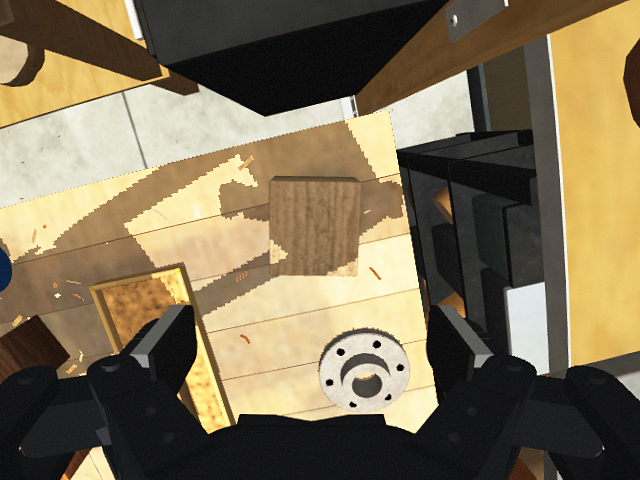

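Run:
```python
from h import *
p,M=load("wrist","pics/w3.png")
def show(n,c,z):
    P=np.array([hit(p,M,*q,z) for q in c]); m=P.mean(0)
    print(n,(m*1000).round(1),"sides",[round(1000*np.linalg.norm(P[i]-P[(i+1)%len(P)])) for i in range(len(P))],[np.degrees(np.arctan2(*(P[(i+1)%len(P)]-P[i])[1::-1])).round(1) for i in range(len(P))])
show("block",[(270,182),(361,182),(358,275),(270,276)],.04)
show("disc",[(319,377),(407,370),(366,411),(363,334)],.013); show("boss",[(342,377),(391,374)],.026)
s=sense(); print(s["ee_pos"])
```

```text
block [585.1 269.1  40. ] sides [63, 69, 65, 69] [np.float64(-13.0), np.float64(-103.0), np.float64(167.7), np.float64(75.4)]
disc [597.3 126.2  13. ] sides [78, 55, 79, 57] [np.float64(-8.1), np.float64(-141.6), np.float64(81.3), np.float64(-144.3)]
boss [599.2 132.8  26. ] sides [42, 42] [np.float64(-9.3), np.float64(170.7)]
[0.58221676 0.26524481 0.1696661 ]
```

Block centre is at (585,267–269) with a yaw of −13° and sides of 64 x 69 mm, which matches the given size. I'm grasping it.

```bash
python3 -m handwheel '[[[2.5,2,-50],[0,0,0],1],[[0,0,-50],[0,0,0],1],[[0,0,-40],[0,0,0],1],[[0,0,-17],[0,0,0],1],[[0,0,0],[0,0,0],1],[[0,0,0],[0,0,0],0],[[0,0,0],[0,0,0],0],[[0,0,0],[0,0,0],0],[[0,0,0],[0,0,0],0]]'
```

```text
time: 8.5
ee_pos: [0.5876, 0.2689, 0.0151]
ee_rot: [[0.225, 0.974, 0.003], [0.974, -0.225, 0.001], [0.002, 0.003, -1.0]]
wrist_force: [-0.0, -1.0, 6.3]
width: 0.746
finger_force: 68.1
```

```bash
python3 -m handwheel '[[[0,0,20],[0,0,0],0],[[0,0,50],[0,0,0],0],[[-7,-25,40],[0,0,0],0],[[-17,-53,0],[0,0,0.01],0],[[-17,-53,0],[0,0,0.01],0],[[-17,-53,0],[0,0,0.01],0],[[-17,-53,0],[0,0,0.01],0],[[-17,-53,0],[0,0,0.01],0],[[-17,-53,0],[0,0,0.016],0],[[-17,-53,0],[0,0,0],0]]'
python3 -m handwheel '[[[-8,-24,0],[0,0,0],0],[[0,0,0],[0,0,0],0],[[0,0,0],[0,0,0],0],[[0,0,0],[0,0,0],0]]'
python3 - <<'E'
from h import *
im,p,M=snap("wrist","pics/w4.png")
E
```

```text
time: 9.75
ee_pos: [0.4599, -0.1295, 0.1244]
ee_rot: [[0.16, 0.987, 0.002], [0.987, -0.16, -0.001], [-0.001, 0.002, -1.0]]
wrist_force: [1.6, -0.7, -0.5]
width: 0.746
finger_force: 67.2
time: 10.25
ee_pos: [0.4523, -0.1507, 0.1231]
ee_rot: [[0.159, 0.987, 0.0], [0.987, -0.159, 0.0], [0.0, 0.0, -1.0]]
wrist_force: [-0.4, 0.7, -1.9]
width: 0.743
finger_force: 67.2
```

View pics/w4.png

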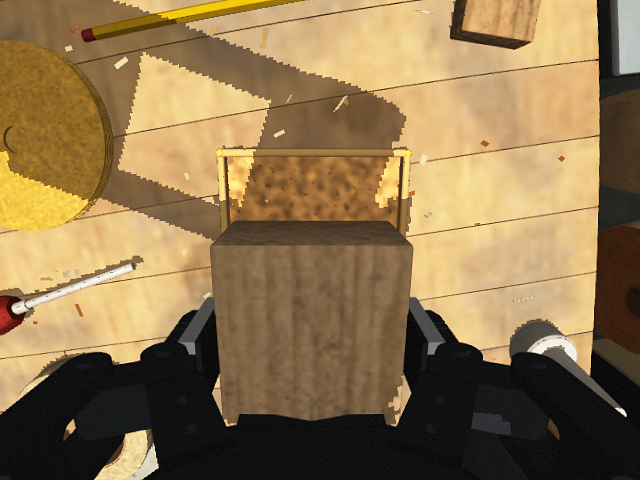

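Block is square with the tray: tray rim corners at (218,150)/(411,150) and block front edge at 217–411. I'm lowering it.

```bash
python3 -m handwheel '[[[1,-1,-50],[0,0,0],0],[[0,0,-35],[0,0,0],0],[[0,0,-12],[0,0,0],0],[[0,0,-3],[0,0,0],0],[[0,0,-2],[0,0,0],0],[[0,0,0],[0,0,0],0],[[0,0,0],[0,0,0],0]]'
```

```text
time: 11.18
ee_pos: [0.4535, -0.1529, 0.0215]
ee_rot: [[0.16, 0.987, 0.001], [0.987, -0.16, -0.001], [-0.0, 0.001, -1.0]]
wrist_force: [-0.8, -0.8, -1.6]
width: 0.747
finger_force: 67.0
```

```bash
python3 -m handwheel '[[[0,0,-1.5],[0,0,0],0],[[0,0,0],[0,0,0],0],[[0,0,0],[0,0,0],0.92],[[0,0,0],[0,0,0],0.92],[[0,0,0],[0,0,0],0.92],[[0,0,20],[0,0,0],0.92],[[0,0,50],[0,0,0],0.92],[[0,0,55],[0,0,0],0.92],[[0,0,0],[0,0,0],0.92],[[0,0,0],[0,0,0],0.92]]'
python3 - <<'E'
from h import *
im,p,M=snap("wrist","pics/w5.png"); print(sense()["ee_pos"])
E
```

```text
time: 12.42
ee_pos: [0.4526, -0.1525, 0.144]
ee_rot: [[0.16, 0.987, -0.0], [0.987, -0.16, 0.0], [0.0, -0.0, -1.0]]
wrist_force: [0.6, -0.1, -0.0]
width: 0.922
finger_force: 0.0
[ 0.45197701 -0.1521948   0.14330711]
```

View pics/w5.png

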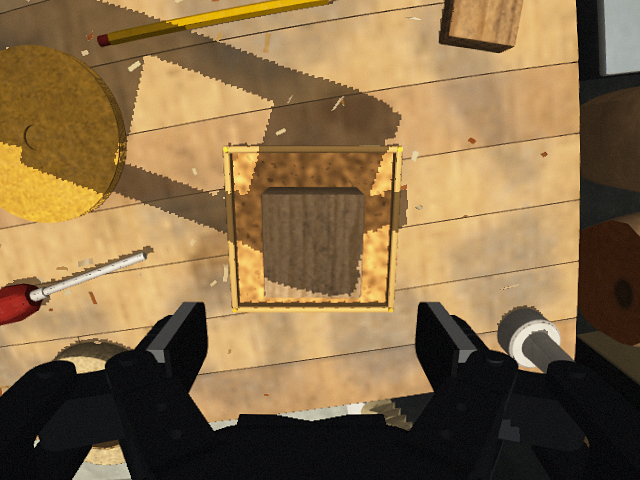

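Block is lying flat in the tray. Its top face spans (262–364, 192–296), and the tray rim spans (223–403, 147) to (232–394, 310).

Run:
```python
from h import *
p,M=load("wrist","pics/w5.png")
def show(n,c,z):
    P=np.array([hit(p,M,*q,z) for q in c]); m=P.mean(0)
    print(n,(m*1000).round(1),"sides",[round(1000*np.linalg.norm(P[i]-P[(i+1)%len(P)])) for i in range(len(P))])
show("block",[(262,192),(364,192),(362,296),(264,296)],.045)
show("sq",[(223,147),(403,147),(394,311),(232,311)],.014)
show("flange",[(511,348),(557,340)],.026)
```

```text
block [ 453.8 -151.4   45. ] sides [64, 70, 66, 70]
sq [ 454.1 -150.6   14. ] sides [124, 122, 124, 122]
flange [ 609.  -261.2   26. ] sides [37, 37]
```

```bash
python3 -m handwheel '[[[24,46,0],[0,0,0],0.8],[[24,46,0],[0,0,0],0.8],[[24,46,0],[0,0,0],0.8],[[24,46,0],[0,0,0],0.8],[[24,46,0],[0,0,0],0.8],[[24,45,0],[0,0,0],0.8],[[0,0,0],[0,0,0],0.8],[[0,0,0],[0,0,0],0.8],[[0,0,0],[0,0,0],0.8]]'
python3 - <<'E'
from h import *
im,p,M=snap("wrist","pics/w6.png"); print(sense()["ee_pos"])
cv2.imwrite("pics/w6c.png",cv2.resize(im[120:360,160:480,::-1],None,fx=2.5,fy=2.5,interpolation=cv2.INTER_CUBIC))
E
```

```text
time: 13.6
ee_pos: [0.5956, 0.1212, 0.1433]
ee_rot: [[0.161, 0.987, -0.003], [0.987, -0.161, -0.0], [-0.001, -0.002, -1.0]]
wrist_force: [1.3, 0.9, -0.0]
width: 0.792
finger_force: 0.0
[0.59599322 0.12112645 0.14366234]
```

View pics/w6c.png

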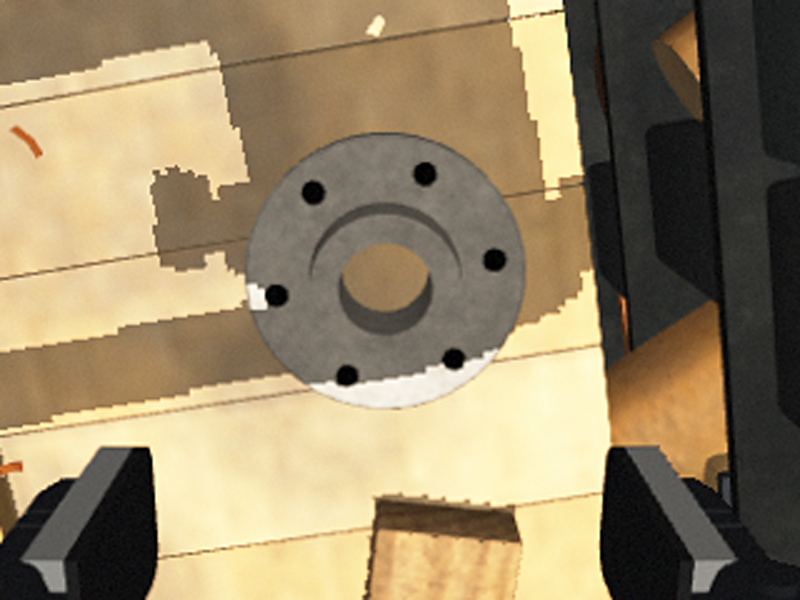

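The crop shows the faceplate: outline x 246–525, y 132–409, bolt-circle middle near (385,276).

Run:
```python
from h import *
p,M=load("wrist","pics/w6.png")
for x,y,z in [(385.5,270,.013),(385,276,.013),(385.5,409,.0),(385.5,409,.013),(385.5,132,.013),(246,270,.013),(525,270,.013)]: print((hit(p,M,160+x/2.5,120+y/2.5,z)*1000).round(1))
```

```text
[598.3 126.8  13. ]
[597.9 125.   13. ]
[590.8  79.8   0. ]
[591.6  84.7  13. ]
[604.6 165.6  13. ]
[558.6 133.2  13. ]
[638.1 120.3  13. ]
```

```bash
python3 -m handwheel '[[[2,2.5,-50],[0,0,0],0.65],[[0,0,-40],[0,0,0],0.65],[[0,0,-25],[0,0,0],0.65],[[0,0,-10],[0,0,0],0.65],[[0,0,-5],[0,0,0],0.65],[[0,0,0],[0,0,0],0.65]]'
python3 -m handwheel '[[[0,0,0],[0,0,0],0],[[0,0,0],[0,0,0],0],[[0,0,0],[0,0,0],0],[[0,0,0],[0,0,0],0]]'
```

```text
time: 14.4
ee_pos: [0.5995, 0.1247, 0.015]
ee_rot: [[0.161, 0.987, 0.001], [0.987, -0.161, 0.0], [0.0, 0.001, -1.0]]
wrist_force: [-0.5, 0.0, -0.3]
width: 0.65
finger_force: 0.0
time: 14.9
ee_pos: [0.5991, 0.1249, 0.0158]
ee_rot: [[0.16, 0.987, 0.001], [0.987, -0.16, 0.0], [0.0, 0.001, -1.0]]
wrist_force: [-2.3, -0.2, 6.4]
width: 0.47
finger_force: 60.2
```

```bash
python3 -m handwheel '[[[0,0,20],[0,0,0],0],[[0,0,40],[0,0,0],0],[[-15,-28,30],[0,0,0],0],[[-25,-48,0],[0,0,0],0],[[-25,-48,0],[0,0,0],0],[[-25,-48,0],[0,0,0],0],[[-25,-48,0],[0,0,0],0],[[-20,-38,0],[0,0,0],0],[[-10,-18,0],[0,0,0],0],[[0,0,0],[0,0,0],0]]'
python3 -m handwheel '[[[0,0,0],[0,0,0],0],[[0,0,0],[0,0,0],0],[[0,0,0],[0,0,0],0]]'
python3 - <<'E'
from h import *
im,p,M=snap("wrist","pics/w7.png"); print(sense()["ee_pos"])
E
```

```text
time: 16.15
ee_pos: [0.4533, -0.1522, 0.1047]
ee_rot: [[0.163, 0.987, 0.0], [0.987, -0.163, -0.0], [-0.0, 0.0, -1.0]]
wrist_force: [-0.1, 0.8, -3.2]
width: 0.472
finger_force: 61.9
time: 16.52
ee_pos: [0.4543, -0.1505, 0.1043]
ee_rot: [[0.159, 0.987, -0.0], [0.987, -0.159, 0.0], [0.0, -0.0, -1.0]]
wrist_force: [0.1, 0.2, -3.7]
width: 0.47
finger_force: 61.9
[ 0.45420026 -0.15054533  0.10424627]
```

View pics/w7.png

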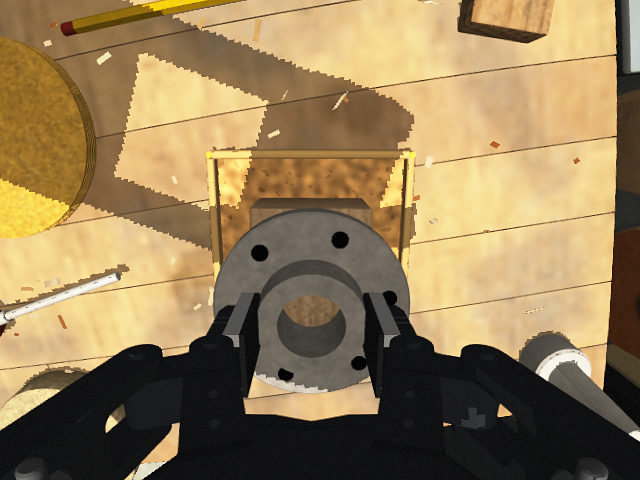

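The faceplate is held level over the block: disc outline u 214–410, v 209–392, and block rear edge at u 250–371, v 208.

Run:
```python
from h import *
p,M=load("wrist","pics/w7.png")
h=lambda u,v,z:(hit(p,M,u,v,z)*1000).round(1)
z=.1014
print(h(312,209,z),h(312,392,z),h(214,300,z),h(410,300,z)); print("block rear",h(251,208,.045),h(371,208,.045))
print("holes mid",(h(260,253,z)+h(359,363,z))/2,(h(340,240,z)+h(286,374,z))/2)
```

```text
[ 461.2 -109.2  101.4] [ 448.4 -189.2  101.4] [ 415.9 -139.8  101.4] [ 494.8 -152.4  101.4]
block rear [ 428.1 -113.1   45. ] [ 490.6 -123.1   45. ]
holes mid [ 454.45 -150.55  101.4 ] [ 454.4  -150.65  101.4 ]
```

```bash
python3 -m handwheel '[[[-0.5,-1.5,-25],[0,0,0],0],[[0,0,-12],[0,0,0],0],[[0,0,-4],[0,0,0],0],[[0,0,-1.5],[0,0,0],0],[[0,0,0],[0,0,0],0],[[0,0,0],[0,0,0],0]]'
```

```text
time: 17.32
ee_pos: [0.4538, -0.1528, 0.0622]
ee_rot: [[0.16, 0.987, 0.001], [0.987, -0.16, -0.0], [-0.0, 0.001, -1.0]]
wrist_force: [0.7, 0.4, -4.1]
width: 0.466
finger_force: 61.9
```

```bash
python3 -m handwheel '[[[0,0,-1.5],[0,0,0],0],[[0,0,0],[0,0,0],0],[[0,0,0],[0,0,0],0.65],[[0,0,0],[0,0,0],0.65],[[0,0,0],[0,0,0],0.65],[[0,0,20],[0,0,0],0.65],[[0,0,45],[0,0,0],0.65],[[0,0,45],[0,0,0],0.65],[[25,-18,0],[0,0,0],0.7],[[43,-30,0],[0,0,0],0.7]]'
python3 -m handwheel '[[[43,-30,0],[0,0,0],0.7],[[43,-30,0],[0,0,0],0.7],[[0,0,0],[0,0,0],0.7],[[0,0,0],[0,0,0],0.7],[[0,0,0],[0,0,0],0.7]]'
python3 - <<'E'
from h import *
im,p,M=snap("wrist","pics/w8.png"); print(sense()["ee_pos"])
E
```

```text
time: 18.58
ee_pos: [0.5213, -0.2004, 0.1713]
ee_rot: [[0.16, 0.987, 0.0], [0.987, -0.16, -0.0], [0.0, 0.0, -1.0]]
wrist_force: [0.6, -0.6, -0.5]
width: 0.701
finger_force: 0.0
time: 19.2
ee_pos: [0.6061, -0.2596, 0.1701]
ee_rot: [[0.16, 0.987, -0.002], [0.987, -0.16, 0.001], [0.001, -0.002, -1.0]]
wrist_force: [0.4, 0.6, -0.2]
width: 0.701
finger_force: 0.0
[ 0.60626973 -0.25969577  0.17028194]
```

View pics/w8.png

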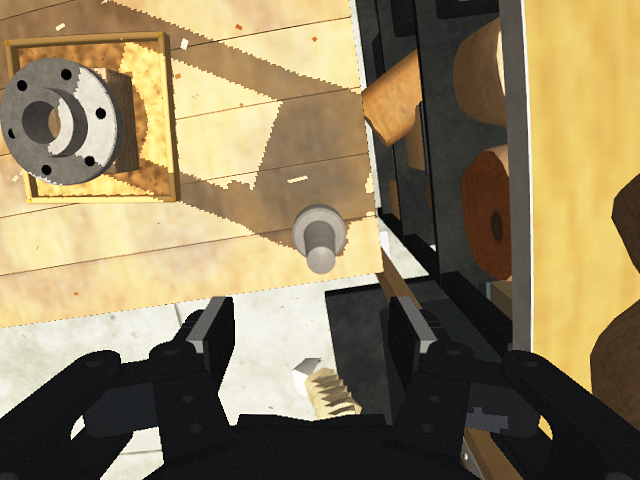

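Faceplate rests on the block. The centre's shank top is at (321,259) and its flange at (320,231).

Run:
```python
from h import *
p,M=load("wrist","pics/w8.png")
h=lambda u,v,z:(hit(p,M,u,v,z)*1000).round(1)
print("shank top",h(321,260,.088),"flange",h(294,232,.026),h(346,232,.026))
print("plate top disc",h(0,120,.058),h(117,120,.058),h(58,56,.058),h(58,184,.058)," block right edge",h(124,69,.045),h(138,171,.045))
```

```text
shank top [ 611.3 -263.5   88. ] flange [ 592.8 -257.5   26. ] [ 631.8 -263.8   26. ]
plate top disc [ 415.6 -143.6   58. ] [ 495.8 -159.3   58. ] [ 467.6 -113.9   58. ] [ 443.5 -191.8   58. ]  block right edge [ 502.7 -126.9   45. ] [ 495.2 -193.2   45. ]
```

```bash
python3 -m handwheel '[[[5,-2.5,-10],[0,0,0],0.7],[[0,0,0],[0,0,0],0.7],[[0,0,-45],[0,0,0],0.7],[[0,0,-45],[0,0,0],0.7],[[0,0,-30],[0,0,0],0.7],[[0,0,-4],[0,0,0],0.7],[[0,0,0],[0,0,0],0.7]]'
python3 -m handwheel '[[[0,0,0],[0,0,0],0],[[0,0,0],[0,0,0],0],[[0,0,0],[0,0,0],0],[[0,0,0],[0,0,0],0],[[0,0,0],[0,0,0],0],[[0,0,0],[0,0,0],0]]'
```

```text
time: 20.12
ee_pos: [0.6129, -0.2634, 0.0369]
ee_rot: [[0.16, 0.987, 0.0], [0.987, -0.16, -0.0], [-0.0, 0.001, -1.0]]
wrist_force: [0.7, -0.1, 0.7]
width: 0.703
finger_force: 0.0
time: 20.88
ee_pos: [0.6127, -0.2634, 0.0378]
ee_rot: [[0.16, 0.987, 0.001], [0.987, -0.16, -0.001], [-0.001, 0.001, -1.0]]
wrist_force: [-1.5, 0.7, 6.2]
width: 0.221
finger_force: 58.3
```

```bash
python3 -m handwheel '[[[0,0,20],[0,0,0],0],[[0,0,45],[0,0,0],0],[[0,0,40],[0,0,0],0],[[-10,26,0],[0,0,0],0],[[-20,52,0],[0,0,0.014],0],[[-20,52,0],[0,0,0.02],0],[[-20,52,0],[0,0,0.02],0],[[-20,52,0],[0,0,0.02],0],[[-20,52,0],[0,0,0.02],0],[[-20,52,0],[0,0,0.02],0]]'
python3 -m handwheel '[[[-20,52,0],[0,0,0.02],0],[[-20,52,0],[0,0,0.006],0],[[-15,40,0],[0,0,0],0],[[0,0,0],[0,0,0],0],[[0,0,0],[0,0,0],0],[[0,0,0],[0,0,0],0]]'
python3 - <<'E'
from h import *
im,p,M=snap("wrist","pics/w9.png"); print(sense()["ee_pos"])
E
```

```text
time: 22.12
ee_pos: [0.482, 0.0764, 0.1425]
ee_rot: [[0.047, 0.999, 0.002], [0.999, -0.047, 0.0], [0.0, 0.002, -1.0]]
wrist_force: [0.7, 0.6, -2.6]
width: 0.222
finger_force: 59.3
time: 22.88
ee_pos: [0.428, 0.218, 0.1416]
ee_rot: [[0.022, 1.0, 0.0], [1.0, -0.022, -0.0], [-0.0, 0.0, -1.0]]
wrist_force: [0.4, -0.4, -3.2]
width: 0.223
finger_force: 59.3
[0.42801224 0.21796739 0.14151944]
```

View pics/w9.png

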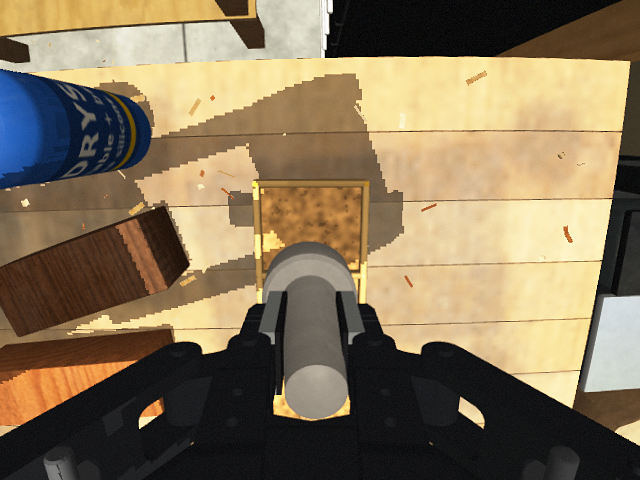

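Run:
```python
from h import *
p,M=load("wrist","pics/w9.png")
h=lambda u,v,z:(hit(p,M,u,v,z)*1000).round(1)
b=.1037
print("shank top",h(316,391,b+.088),h(285,391,b+.088),h(347,391,b+.088)); print("flange far",h(310,254,b+.026),h(265,285,b+.026),h(355,285,b+.026),"bottom far",h(310,242,b))
print("rim far outer",h(253,181,.014),h(369,181,.014),"side outer",h(254,270,.014),h(369,270,.014))
```

```text
shank top [429.5 217.5 191.7] [420.8 217.7 191.7] [438.2 217.3 191.7]
flange far [428.1 239.4 129.7] [408.6 226.  129.7] [447.  225.2 129.7] bottom far [428.  237.8 103.7]
rim far outer [388.7 258.9  14. ] [469.  257.2  14. ] side outer [385.5 194.   14. ] [470.1 192.2  14. ]
```

Centre is upright, with its axis at (428.5,217.6); the bay centre is about (428.5,220). I'm lowering it with a 2.5 mm shift in y.

```bash
python3 -m handwheel '[[[0,2.5,-40],[0,0,0],0],[[0,0,-35],[0,0,0],0],[[0,0,-17],[0,0,0],0],[[0,0,-4],[0,0,0],0],[[0,0,-1.5],[0,0,0],0],[[0,0,0],[0,0,0],0],[[0,0,0],[0,0,0],0]]'
```

```text
time: 23.8
ee_pos: [0.4281, 0.2215, 0.0445]
ee_rot: [[0.021, 1.0, 0.001], [1.0, -0.021, 0.001], [0.001, 0.001, -1.0]]
wrist_force: [-0.9, -0.1, -3.5]
width: 0.223
finger_force: 59.2
```

```bash
python3 -m handwheel '[[[0,0,-1.8],[0,0,0],0],[[0,0,0],[0,0,0],0],[[0,0,0],[0,0,0],0.6],[[0,0,0],[0,0,0],0.6],[[0,0,0],[0,0,0],0.6],[[0,0,20],[0,0,0],0.6],[[0,0,45],[0,0,0],0.6],[[0,0,55],[0,0,0],0.6],[[0,0,10],[0,0,0],0.6],[[0,-55,0],[0,0,0],0.6]]'
python3 -m handwheel '[[[0,-55,0],[0,0,0],0.6],[[0,-55,0],[0,0,0],0.6],[[0,-50,0],[0,0,0],0.6],[[0,0,0],[0,0,0],0.6],[[0,0,0],[0,0,0],0.6]]'
python3 - <<'E'
from h import *
im,p,M=snap("top","pics/top2.png")
cv2.imwrite("pics/top2z.png",cv2.resize(im[185:375,130:500,::-1],None,fx=2.16,fy=2.16,interpolation=cv2.INTER_CUBIC))
E
```

```text
time: 25.05
ee_pos: [0.4292, 0.1682, 0.1732]
ee_rot: [[0.016, 1.0, 0.004], [1.0, -0.016, 0.002], [0.002, 0.004, -1.0]]
wrist_force: [1.1, -0.4, -0.3]
width: 0.605
finger_force: 0.0
time: 25.68
ee_pos: [0.4269, 0.0066, 0.1714]
ee_rot: [[0.022, 1.0, -0.001], [1.0, -0.022, 0.001], [0.001, -0.001, -1.0]]
wrist_force: [0.6, 1.0, 1.0]
width: 0.604
finger_force: 0.0
```

View pics/top2z.png

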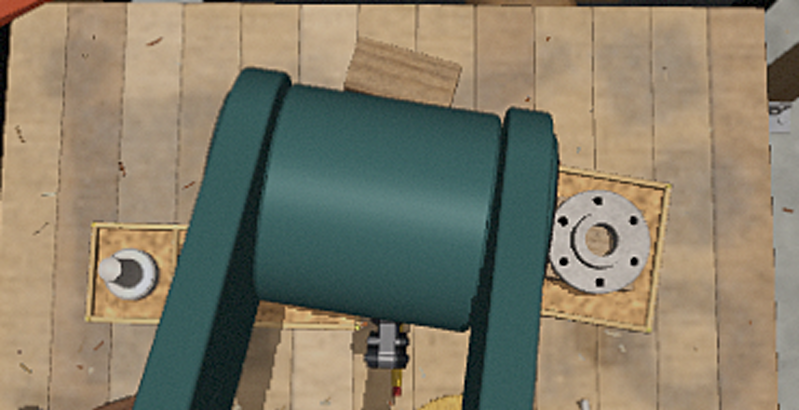

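The crop shows the lathe centre upright in the short bay (flange (130,277)) and the faceplate on the block at about (600,242). The offcut hasn't moved. I'll move the arm aside and check the stick numerically.

```bash
python3 -m handwheel '[[[0,-60,3],[0,0,0],0.6],[[0,-60,3],[0,0,0],0.6],[[0,-60,3],[0,0,0],0.6],[[0,-60,3],[0,0,0],0.6],[[0,-60,3],[0,0,0],0.6],[[0,-50,3],[0,0,0],0.6],[[0,0,0],[0,0,0],0.6],[[0,0,0],[0,0,0],0.6]]'
python3 - <<'E'
from h import *
im,p,M=snap("top","pics/top3.png")
a=cv2.imread("pics/top1.png").astype(int); b=cv2.imread("pics/top3.png").astype(int)
d=(cv2.GaussianBlur(np.abs(a-b).sum(2).astype(np.uint8),(3,3),0)>45).astype(np.uint8)
for n,(x0,y0,x1,y1),z in [("long bay",(214,292,297,335),.025),("pencil",(305,262,325,372),.004),("offcut",(284,198,348,242),.022)]:
    r=d[y0:y1,x0:x1]; print(n,"changed px",r.sum())
    if n=="long bay":
        c,_=cv2.findContours(r,cv2.RETR_EXTERNAL,cv2.CHAIN_APPROX_SIMPLE); c=max(c,key=cv2.contourArea)
        B=cv2.boxPoints(cv2.minAreaRect(c))+[x0,y0]; P=np.array([hit(p,M,*q,z) for q in B])*1000
        print(P.round(1).tolist(),P.mean(0).round(1),[round(np.linalg.norm(P[i]-P[i-1])) for i in range(4)])
h=lambda x,y,z:(hit(p,M,130+(x+.5)/2.16-.5,185+(y+.5)/2.16-.5,z)*1000).round(1)
print("plate",h(599.5,241.5,.058),"centre flange",h(130,276,.031),"shank top",h(109,268,.093))
E
```

```text
time: 26.72
ee_pos: [0.4277, -0.3417, 0.1893]
ee_rot: [[0.02, 1.0, -0.001], [1.0, -0.02, 0.002], [0.002, -0.001, -1.0]]
wrist_force: [-0.2, 0.5, 0.5]
width: 0.599
finger_force: 0.0
long bay changed px 579
[[435.4, 123.6, 25.0], [436.1, 41.6, 25.0], [413.5, 41.3, 25.0], [412.8, 123.0, 25.0]] [424.5  82.4  25. ] [23, 82, 23, 82]
pencil changed px 9
offcut changed px 0
plate [ 453.  -156.4   58. ] centre flange [424.5 216.8  31. ] shank top [427.4 219.   93. ]
```

```bash
python3 -c "
from station import *
print(hand_in())"
```

```text
the job is handed in; nothing more can be done
None
```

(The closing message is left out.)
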